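Mount the tube carousel on its drive and clamp it

TASK

Take the empty tube carousel off its parking stand and fit it on the drive unit: turn it until its flatted stem matches the socket and goes through, and let the disc come fully home, flush and level on the hub. Feel your way gently, never pressing the carousel on the drive harder than about 20 N; then swing the clamp lever fully over and let go of everything. Leave the tube rack and the bottle where they stand.

Things in the scene. Friction and masses are not known exactly. Their poses are not given: they have to be found in the camera images.
- carousel_bar (a point): The tube carousel: aluminium disc 100 mm across, 8 mm thick, ring of dark tube holes; on it an upright black grip bar, 42 mm long (along this point's x), 14 mm thick (y), 42 mm tall; a stem below. The point is on its axis, 22 mm above the disc's upper face, 30 above its underside, 20 below the bar's top; z up. About 0.25 kg. Starts upright on the stand; lift it 35 mm or more to clear.
- stem_tip (a point): Centre of the lower end of the carousel's steel stem, 60 mm below carousel_bar, axes alike. The stem is 30 mm long below the disc's underside, 20 mm wide along x, 12 mm thick along y (two broad flats, parallel to the grip bar; a half turn is the same); its end is square-cut.
- stand: The fixed parking stand, a grey upright tube 54 mm across and 45 mm tall with a 34 mm bore in which the stem hangs freely. Origin: centre of its foot.
- drive: The drive unit: a fixed white housing 170 mm (x) by 220 mm (y), deck 55 mm above the table; hub and clamp lever stand on the deck. Origin: centre of its foot; front to -x. Its orientation is the housing's, not the hub's.
- socket (a point): Centre of the rim of the aluminium hub (48 mm across), on the hub's axis, 95 mm above the drive's foot; housing axes. The mouth is a funnel 34 mm wide, narrowing to a round recess 24 mm wide. carousel_bar is 30 mm above this point when home (disc on rim), 54 mm when the stem stands unmatched in the recess. The hub is sprung: it yields downwards up to 6 mm, from about 3 N to 12 N at its hard stop.
- socket_floor (a point): Centre of the recess's floor, 6 mm below socket. In it is the flatted hole, 21.8 x 13.8 mm, sharp-edged, 28 mm deep. Its long side lies anywhere within 0.7 rad (40 deg) either way of the housing's x axis: not measured, to be felt (or seen from above). A brake of 0.14 N m stops the hub from turning with a stem that rubs lightly on the floor; an engaged stem can drag it round. Axes: the housing's.
- clamp (a joint): Angle of the clamp lever on the deck: 0 as found (leaning to the drive's front, -x), 1.0 rad fully over (leaning to +x). Its pivot lies along the drive's y, 75 mm to -y of the housing's centre and 77 mm above the foot. It turns with slight friction and stays where it is left.
- clamp_tip (a point): Centre of the lever's 26 mm black ball knob, 80 mm from the pivot; it swings in the drive's x-z plane from 38 mm before the pivot to 38 mm behind it, 70 mm above the pivot at either end, 80 mm in the middle. Below the ball the lever is a 10 mm rod.
- rack_mid (a point): A loose blue tube rack, 70 x 110 mm and 50 mm tall, tubes to 61 mm; the point is its centre, 25 mm up. To be left alone.
- bottle_mid (a point): A loose amber bottle, 64 mm across and 130 mm tall; the point is its centre, 65 mm up. To be left alone.
There are look-alikes about, which are no part of the job. There is more than one size of the part that bears carousel_bar; the job needs the largest.

How it is judged:
On the way, in this order (a step that is already met when the one before it is completed fails the run):
1. the carousel is fully home and level on the hub, its stem through the socket (z of carousel_bar in the frame of socket below 0.0335 m and horizontal distance between carousel_bar and socket below 0.005 m and angle between carousel_bar's own z axis and vertical below 0.07 rad), for 0.3 s.
2. the clamp lever is swung fully over, with the carousel home (all of step 1 and value of joint clamp above 0.85 rad), for 0.2 s.
At the end, for the whole second after the job is handed in: The carousel's disc is within 3.5 mm of resting on the hub's rim, within 5 mm of its axis and within 4 deg of level, at rest, and the clamp lever stands beyond 0.85 of its 1.0 rad (all of step 2 and linear speed of carousel below 0.02 m/s); the robot touches nothing.
It fails at once if the carousel is pressed on the drive with more than 25 N (contact force between carousel and drive above 25 N).
It fails at once if the tube rack or the bottle is pushed away (more than 30 mm) (distance of any of rack_mid, bottle_mid from where it was at the start of the episode above 0.03 m).
It also fails if it takes over 64 s, if anything falls off the work surface, if the arm or the gripper's body presses on something with over 40 N, if the wrist force passes 120 N, or if a joint passes its speed limit or range.

ROBOT

A 6-joint arm with a two-finger parallel gripper is mounted at the origin on the work surface. World frame = base frame: x ahead of the robot, y to its left, z up, the work surface at z = 0. Lengths are in m, angles in rad, forces in N, time in s.
With the tool pointing down it reaches from about 0.35 to 0.875 m from the base axis. Payload 15.5 kg.
Tool frame: the origin (TCP) lies on the centre line of the jaws, within the pads' length; the fingertips stand 17 mm ahead of it and the grasp point (between the pads) lies 2 mm behind it; z points along the fingers, y is the direction in which the jaws open and shut (so a half turn about z gives the same grasp; the last joint's range is limited). The gripper opens to 85 mm and grips with 20 to 120 N. Pads are 22 mm wide; open, the fingers measure 114 mm over their backs; the gripper's body (76 mm by 85 mm) begins 54 mm behind the grasp point. The pads swing forward as they close: fully open they stand 13 mm farther back than shut.
Start: joints at [-0.096, 0.494, 1.345, -0, 1.302, -0.096], TCP at [0.625, 0, 0.248] pointing down, gripper open.
Joint ranges: [-2.91, 2.91], [-0.82, 2.16], [0.22, 2.67], [-1.22, 4.37], [0.12, 2.79], [-3.08, 3.08]. Speed limits (rad/s): [1.89, 1.89, 2.57, 3.01, 3.01, 3.01].

INTERFACE

Orientations are given as a unit quaternion [x, y, z, w].
In Python, from rig import manip, cams gives the robot as it stands. The module is installed in compiled form; this text tells all that it offers.
- The arm moves only by the tool send_rows, never from a script. Its argument "moves" is a list of rows, each a list of 5 numbers: the finger opening in mm, from 0 to 85.4, then the shift along the tool's x, y, z each as a share of 60 mm, from -1 to 1, then the turn about the tool's z as a share of 0.12 rad, from -1 to 1. In form: [[hand, x, y, z, yaw], ...]. A call has exactly 10 rows; each row shifts and turns the pose as measured when the row begins, along the tool's axes as they then stand; what a row does not reach is not made up. A row lasts 1/8 s, in which the tool goes at most 62.5 mm and 10.7 degrees, less where a joint would pass 70% of its speed; a pose out of reach is approached as far as the arm can. A call with a number of a shift or a turn outside -1 to 1 is refused whole. A call with a gripper value outside its range is refused whole. The fingers move at their own pace and stop on an object; the grip force is fixed at half the most. Time passes only in rows, so rows that do not move let the fingers close, or fill a call up. It gives the time, the measured TCP pose, the force and the opening at its end, in the units of the state.
- manip.observe(): the state, without advancing time (a new reading comes with each control period).
- cams.snapshot(name): name is "scene" or "side" or "wrist"; returns the picture (384x512x3 uint8, red, green, blue); there is no depth.
- cams.camera_model(name): a dict with "fovy" (degrees; the focal length in pixels is half the picture's height over the tangent of half this angle, whatever the lens; pixels are square), "cx", "cy" (the principal point, pixels), "R" (3x3) and "t" (3): a world point X has camera coordinates R X + t. Camera axes: x right, y down, z forward; pixel columns grow to the right and rows downward; lengths in m; the calibration is good to about 2 mm. The wrist camera is an equidistant fisheye: a pixel r from the principal point sees the ray r / f radians off the axis. A picture is of the moment at which its call begins: read the wrist's pose just before it. camera_model takes no time and is no camera call; for the wrist camera it gives the pose at the moment of the call.
- manip.finish_job(): hands the job in, once; it reports no verdict.
The state is a dict: "clock": time; "qpos": joint angles; "qvel": joint speeds; "effort": joint torques, N m; "position": TCP position; "eef_rot": TCP orientation; "contact_force": force on the tool from outside, world axes, zero at the start; "torque": the same for the moment, N m; "width": finger opening in m.
Only numpy, scipy, OpenCV 4.12 (cv2) and the standard library are available. Lean on these libraries where they do the work, as an engineer would, in place of code of your own. Each camera call takes 0.05 s, during which the arm holds its last target. There are 200 camera calls.

## Working session

There is one attempt and no reset: what is moved stays moved. The work goes in short steps, Python scripts to look and compute and a tool call to move; the robot and the scene stay as the last step left them, time stands still between calls to the robot, and variables do not carry over. Pictures are saved under pics/ and viewed, about 8 in all and at most 12, crops included, and the job is handed in when it is done.

Besides the shell and the picture viewer there is one more tool, called by a JSON object that holds its "method" and its "body", one argument or row to a line. send_rows: Moves the arm, as the interface text tells. Its arguments: {"type":"object","properties":{"moves":{"type":"array"}},"required":["moves"]}

```bash
mkdir -p pics
python3 - <<'E'
from rig import manip,cams
import cv2,numpy as np
s=manip.observe();print(s['clock'],s['position'],s['eef_rot'],s['width'],s['contact_force'])
for n in ["scene","side","wrist"]:
    m=cams.camera_model(n);im=cams.snapshot(n);np.save(f'pics/{n}0.npy',im);np.save(f'pics/{n}0m.npy',m,allow_pickle=True)
    print(n,m)
    cv2.imwrite(f'pics/{n}0.png',cv2.resize(im[:,:,::-1],(800,600),interpolation=cv2.INTER_CUBIC))
E
```

```text
0.0 [6.24646060e-01 3.93081844e-05 2.47693889e-01] [ 7.07094699e-01  7.07118586e-01 -4.06915333e-04 -4.77175077e-04] 0.08537777794439792 [ 0.60782941 -0.59931483  0.55687693]
scene {'fovy': 57.832787965707666, 'cx': 256.32751443303255, 'cy': 195.23924055225723, 'R': array([[ 0.58936218,  0.80784713,  0.00593604],
       [ 0.63237115, -0.4567467 , -0.62569097],
       [-0.50275138,  0.37251237, -0.78004845]]), 't': array([-0.31287987, -0.21896343,  1.27041614])}
side {'fovy': 51.980457517036726, 'cx': 251.46509367316676, 'cy': 194.46860373715447, 'R': array([[ 0.70213416, -0.71166812,  0.02315383],
       [-0.38743669, -0.40912452, -0.82614159],
       [ 0.59741144,  0.57109159, -0.56298665]]), 't': array([-0.28781992,  0.3065422 ,  0.7670106 ])}
wrist {'fovy': 65.70646984690485, 'cx': 255.7372813587348, 'cy': 196.0262670272595, 'R': array([[ 9.99999472e-01,  1.42054124e-04, -1.01761777e-03],
       [ 4.11143706e-04, -9.62972439e-01,  2.69599541e-01],
       [-9.41640137e-04, -2.69599817e-01, -9.62971989e-01]]), 't': array([-0.62513325, -0.03613577,  0.37825076])}
```

View pics/scene0.png

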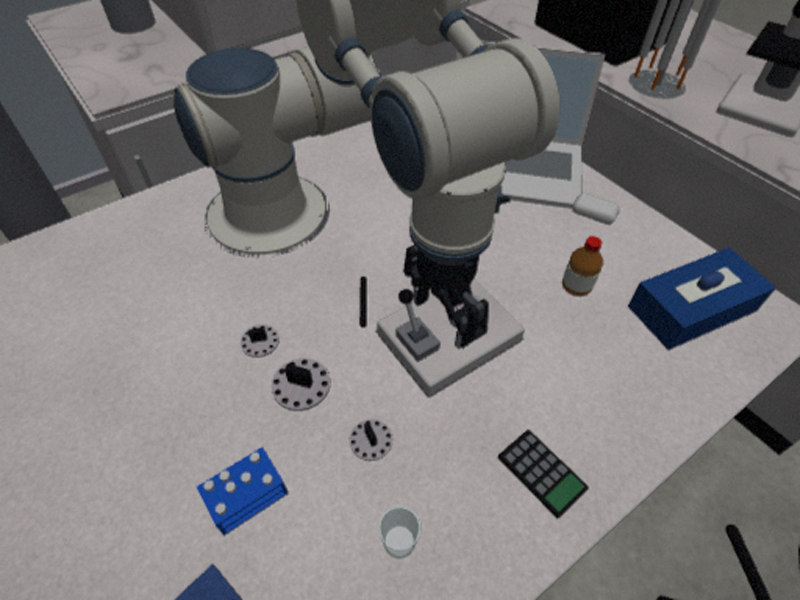

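View pics/side0.png

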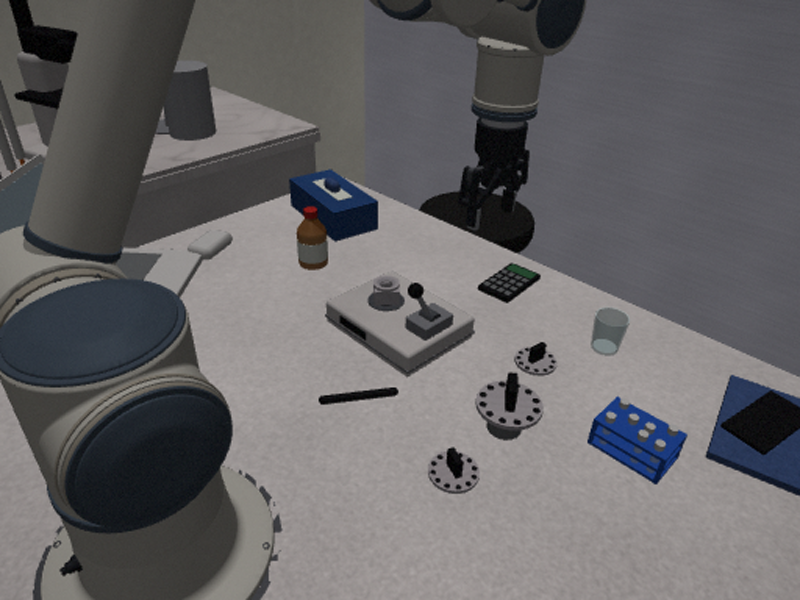

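View pics/wrist0.png

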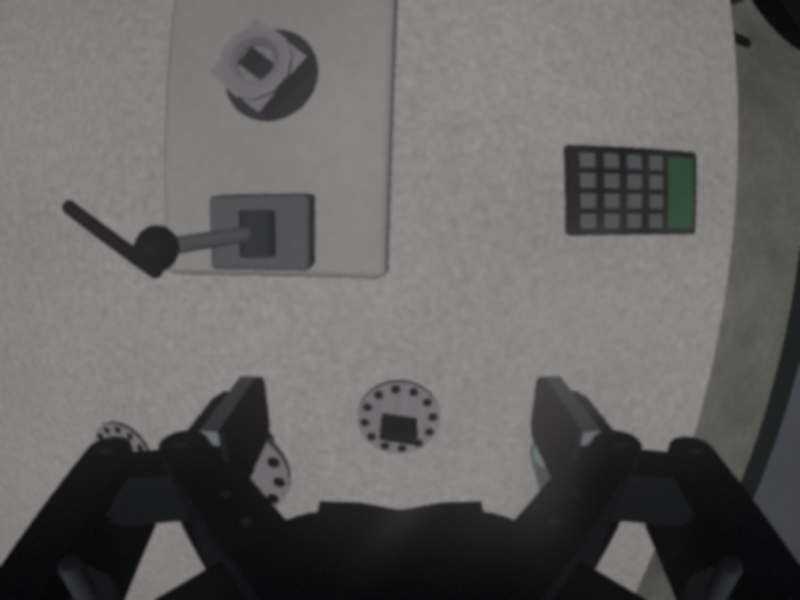

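The wrist view shows the hub at (257,63) with its flatted hole, and the lever knob at (157,247). There are three carousels in the scene view: a small one at (260,340), a large one at (300,383) and a small one at (371,439). The large one, also at (510,405) in the side view, stands raised on a grey tube and has the biggest disc, so it fits the description. I'll confirm it with an enlarged crop and compute positions.

```bash
cat > h.py <<'E'
import numpy as np,cv2
def ray(m,u,v,fish=False):
    f=192/np.tan(np.radians(m['fovy']/2)); a=np.array([(u-m['cx'])/f,(v-m['cy'])/f])
    if fish:
        r=np.hypot(*a); d=np.array([*(a/r*np.sin(r)),np.cos(r)])
    else: d=np.array([*a,1.])
    R=np.array(m['R']);return -R.T@m['t'],R.T@d
def plane(m,u,v,z,fish=False):
    o,d=ray(m,u,v,fish);return o+d*(z-o[2])/d[2]
def proj(m,X,fish=False):
    f=192/np.tan(np.radians(m['fovy']/2)); c=np.array(m['R'])@X+m['t']
    if fish:
        r=np.hypot(c[0],c[1]);k=np.arctan2(r,c[2])/r
        return np.array([m['cx']+f*k*c[0],m['cy']+f*k*c[1]])
    return np.array([m['cx']+f*c[0]/c[2],m['cy']+f*c[1]/c[2]])
E
python3 - <<'E'
from h import *
K=1.5625
L=lambda n:(np.load(f'pics/{n}0.npy'),np.load(f'pics/{n}0m.npy',allow_pickle=True).item())
S,ms=L('scene');D,md=L('side');W,mw=L('wrist')
for nm,m,p in [('scene',ms,(301,384)),('side',md,(510,404))]:
    print(nm,'disc',plane(m,p[0]/K,p[1]/K,.053))
print('hub wrist',plane(mw,256/K,62/K,.095,True),'hub side',plane(md,386/K,284/K,.095))
print('knob wrist',plane(mw,157/K,247/K,.147,True),'scene',plane(ms,406/K,296/K,.147),'side',plane(md,415/K,290/K,.147))
for n,p in [('tl',(165,270)),('br',(387,276)),('tr',(396,20))]: print('deck',n,plane(mw,p[0]/K,p[1]/K,.055,True))
print('bottle',plane(md,313/K,262/K,0.0),'rack',plane(ms,243/K,488/K,.05))
c=lambda im,u,v,w,h,W,H:cv2.resize(im[v:v+h,u:u+w,::-1],(W,H),interpolation=cv2.INTER_CUBIC)
a=c(S,145,200,120,110,400,367);b=c(D,265,210,120,110,400,367);d=c(W,130,5,90,70,300,233)
o=np.zeros((600,800,3),np.uint8);o[:367,:400]=a;o[:367,400:]=b;o[367:,:300]=d
cv2.imwrite('pics/crop1.png',o)
E
```

```text
scene disc [ 0.48393727 -0.1749535   0.053     ]
side disc [ 0.47825586 -0.17727071  0.053     ]
hub wrist [0.53759181 0.14409857 0.095     ] hub side [0.53213201 0.14122197 0.095     ]
knob wrist [0.4942742  0.03709041 0.147     ] scene [0.49424666 0.03716733 0.147     ] side [0.49533567 0.0385111  0.147     ]
deck tl [0.44621311 0.00681555 0.055     ]
deck br [6.16376513e-01 1.55992833e-04 5.50000000e-02]
deck tr [0.62271379 0.1810625  0.055     ]
bottle [0.58527463 0.42060687 0.        ] rack [ 0.58755128 -0.33320093  0.05      ]
```

View pics/crop1.png

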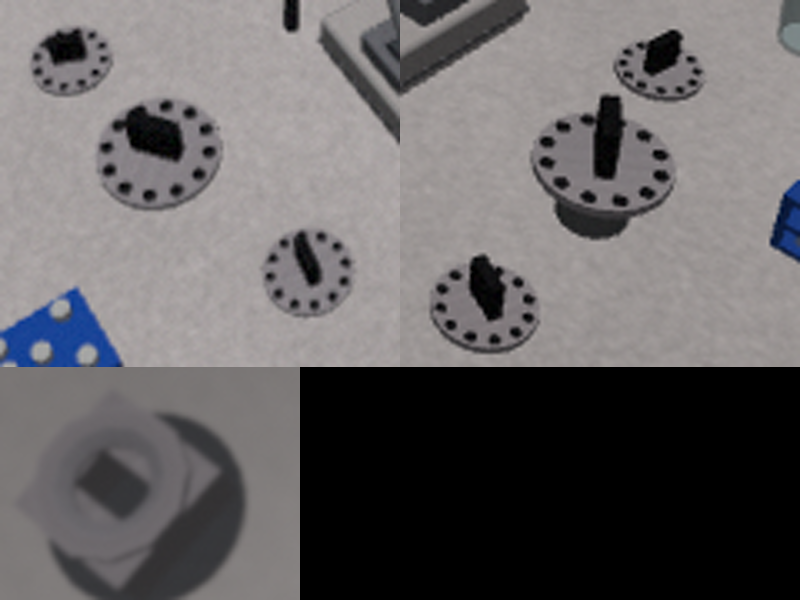

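The crop confirms the large carousel at (160,150) in the scene part and (600,165) in the side part; it is the only one on a stand. The hub hole is visible at about −35° from world x. I'll move above the carousel and start turning.

{"method": "send_rows", "body": {
  "moves": [
    [85,-0.73,-0.6,0.1,0],
    [85,-0.73,-0.6,0.1,0],
    [85,-0.73,-0.6,0.1,0],
    [85,-0.74,-0.6,0.1,0],
    [85,0,0,0,1],
    [85,0,0,0,1],
    [85,0,0,0,1],
    [85,0,0,0,1],
    [85,0,0,0,1],
    [85,0,0,0,1]
  ]
}}

```text
clock: 1.4
position: [0.4752, -0.1809, 0.2215]
eef_rot: [0.915, 0.403, -0.001, -0.001]
contact_force: [0.4, -0.2, 0.0]
width: 0.0849
```

```bash
cat >> h.py <<'E'
from scipy.spatial.transform import Rotation as Ro
def st():
    from rig import manip
    s=manip.observe();R=Ro.from_quat(s['eef_rot']).as_matrix()
    print('t',round(s['clock'],3),'p',np.round(s['position'],4),'yangle',round(np.degrees(np.arctan2(R[1,1],R[0,1])),2),'tilt',np.round(R[:2,2],4),'w',round(s['width'],4),'F',np.round(s['contact_force'],2),'T',np.round(s['torque'],3))
    return s,R
def togo(x,y,z,ya=None):
    s,R=st();d=R.T@(np.array([x,y,z])-s['position'])/.06
    print('units x,y,z',np.round(d,3),end=' ')
    if ya is not None:
        cur=np.degrees(np.arctan2(R[1,1],R[0,1]));print('yaw units',round(-np.radians((ya-cur+180)%360-180)/.12,3))
    else: print()
def snap(n,name,crop=None,k=None):
    from rig import cams
    m=cams.camera_model(n);im=cams.snapshot(n)
    np.save(f'pics/{name}.npy',im);np.save(f'pics/{name}m.npy',m,allow_pickle=True)
    cv2.imwrite(f'pics/{name}.png',cv2.resize(im[:,:,::-1],(800,600),interpolation=cv2.INTER_CUBIC))
def ld(n): return np.load(f'pics/{n}.npy'),np.load(f'pics/{n}m.npy',allow_pickle=True).item()
E
python3 -c "
from h import *
st();snap('wrist','w1')"
```

```text
t 1.4 p [ 0.4752 -0.1809  0.2215] yangle -42.53 tilt [-0.0028  0.0011] w 0.0849 F [ 0.44 -0.18  0.03] T [ 0.007  0.028 -0.057]
```

View pics/w1.png

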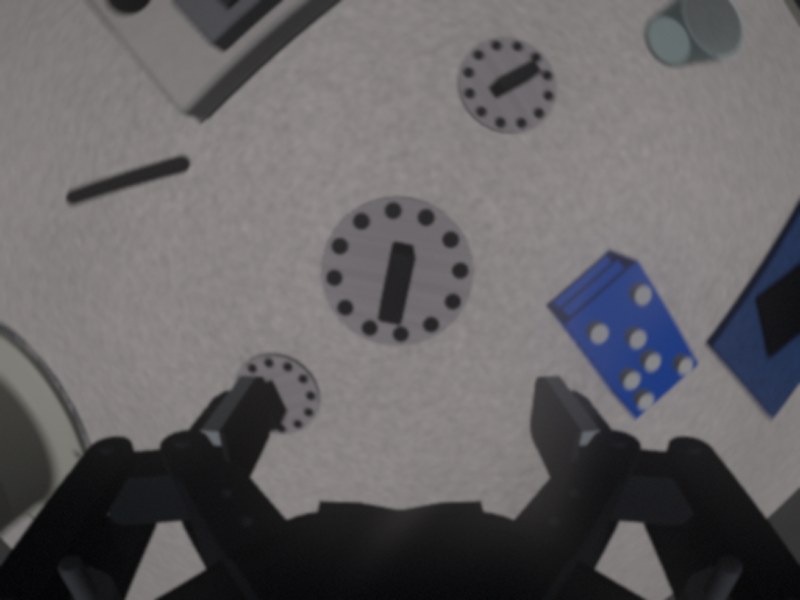

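The wrist view shows the big disc centred at (397,271), with the bar's top running from (404,245) to (389,321).

```bash
python3 -c "
from h import *
im,m=ld('w1')
a=plane(m,397/1.5625,271/1.5625,.053,True);print('disc',a)
# bar: dark segment near the centre
g=im.max(2);k=(g<70).astype(np.uint8);n,l,s,c=cv2.connectedComponentsWithStats(k)
i=l[int(285/1.5625),int(397/1.5625)];print(s[i],c[i])
ys,xs=np.where(l==i);P=np.array([plane(m,x,y,.095,True)[:2] for x,y in zip(xs,ys)])
r=cv2.minAreaRect(P.astype(np.float32)*1000);print(r,cv2.boxPoints(r))
w,v=np.linalg.eigh(np.cov(P.T));print('ang',np.degrees(np.arctan2(v[1,1],v[0,1])),P.mean(0))
# disc edge by brightness: ellipse of bright component
d=(im.mean(2));print(d[int(225/1.5625),int(360/1.5625)],d[int(180/1.5625),int(360/1.5625)])
st()
"
```

```text
disc [ 0.48067685 -0.17363361  0.053     ]
[242 155  24  53 786] [253.6475827  180.75699746]
((481.67755126953125, -172.5186004638672), (45.924110412597656, 13.519762992858887), 36.03471755981445) [[ 459.13235 -180.56017]
 [ 467.08572 -191.49306]
 [ 504.22275 -164.47704]
 [ 496.26938 -153.54414]]
ang -143.24873564414895 [ 0.48185012 -0.17226028]
42.666666666666664 135.33333333333334
t 1.45 p [ 0.4752 -0.1809  0.2215] yangle -42.9 tilt [-0.0028  0.0011] w 0.0848 F [ 0.42  0.79 -0.71] T [ 0.027 -0.019  0.059]
```

```bash
python3 -c "
from h import *
togo(.4808,-.1734,.080,-53.7)"
```

```text
t 1.45 p [ 0.4752 -0.1809  0.2215] yangle -42.9 tilt [-0.0028  0.0011] w 0.0848 F [ 0.42  0.79 -0.71] T [ 0.027 -0.019  0.059]
units x,y,z [ 0.158 -0.01   2.358] yaw units 1.571
```

{"method": "send_rows", "body": {
  "moves": [
    [85,0.16,-0.01,0,0],
    [85,0,0,0.3,0.8],
    [85,0,0,0.6,0.78],
    [85,0,0,0.6,0],
    [85,0,0,0.15,0],
    [85,0,0,0,0],
    [85,0,0,0,0],
    [85,0,0,0,0],
    [85,0,0,0,0],
    [85,0,0,0,0]
  ]
}}

```text
clock: 2.7
position: [0.4856, -0.1721, 0.1242]
eef_rot: [0.949, 0.316, 0.002, 0.001]
contact_force: [0.6, 0.7, 0.2]
width: 0.0848
```

```bash
python3 -c "
from h import *
togo(.4808,-.1734,.080,-53.7)"
```

```text
t 2.7 p [ 0.4856 -0.1721  0.1242] yangle -53.19 tilt [ 0.0041 -0.0017] w 0.0848 F [0.63 0.73 0.24] T [-0.007 -0.059 -0.025]
units x,y,z [-0.079 -0.033  0.736] yaw units 0.074
```

{"method": "send_rows", "body": {
  "moves": [
    [85,-0.08,-0.03,0,0.07],
    [85,0,0,0.3,0],
    [85,0,0,0.3,0],
    [85,0,0,0.1,0],
    [85,0,0,0,0],
    [14,0,0,0,0],
    [10,0,0,0,0],
    [5,0,0,0,0],
    [5,0,0,0,0],
    [5,0,0,0,0]
  ]
}}

```text
clock: 3.95
position: [0.4804, -0.1744, 0.0835]
eef_rot: [0.95, 0.311, 0.003, 0.002]
contact_force: [0.1, -0.5, -1.8]
width: 0.0131
```

```bash
python3 -c "
from h import *
togo(.4808,-.1734,.080,-53.7)"
```

```text
t 3.95 p [ 0.4804 -0.1744  0.0835] yangle -53.79 tilt [ 0.0066 -0.003 ] w 0.0131 F [ 0.1  -0.54 -1.76] T [ 0.096  0.054 -0.01 ]
units x,y,z [ 0.015 -0.01   0.059] yaw units -0.012
```

{"method": "send_rows", "body": {
  "moves": [
    [5,0,0,-0.3,0],
    [5,0,0,-0.6,0],
    [5,0,0,-0.7,0],
    [5,0,0,-0.7,0],
    [5,0,0,-0.5,0],
    [5,0,0,-0.2,0.6],
    [5,0,0,0,0.9],
    [5,0,0,0,0.9],
    [5,0,0,0,0.9],
    [5,0,0,0,0.9]
  ]
}}

```text
clock: 5.2
position: [0.4775, -0.173, 0.2683]
eef_rot: [0.998, 0.057, 0.001, 0.001]
contact_force: [0.1, 0.3, -2.7]
width: 0.0133
```

```bash
python3 -c "
from h import *
togo(.455,.2,.26,-125)"
```

```text
t 5.2 p [ 0.4775 -0.173   0.2683] yangle -83.52 tilt [ 0.003  -0.0015] w 0.0133 F [ 0.09  0.32 -2.73] T [-0.034  0.075 -0.03 ]
units x,y,z [ 0.329 -6.22   0.127] yaw units 6.033
```

{"method": "send_rows", "body": {
  "moves": [
    [5,0.05,-0.5,0.02,0],
    [5,0.05,-0.85,0.02,0],
    [5,0.05,-0.9,0.02,0],
    [5,0.05,-0.9,0.02,0],
    [5,0.05,-0.9,0.02,0],
    [5,0.05,-0.9,0.02,0],
    [5,0,-0.8,0,0],
    [5,0,-0.4,0,0.8],
    [5,0,0,0,0.9],
    [5,0,0,0,0.9]
  ]
}}

```text
clock: 6.45
position: [0.4521, 0.2073, 0.2582]
eef_rot: [0.994, -0.105, 0.0, 0.001]
contact_force: [-0.2, 0.4, -2.5]
width: 0.013
```

```bash
python3 -c "
from h import *
togo(.455,.2,.26,-125)"
```

```text
t 6.45 p [0.4521 0.2073 0.2582] yangle -102.03 tilt [ 0.0005 -0.0021] w 0.013 F [-0.21  0.44 -2.54] T [-0.052 -0.064  0.002]
units x,y,z [ 0.074  0.109 -0.029] yaw units 3.34
```

{"method": "send_rows", "body": {
  "moves": [
    [5,0.07,0.1,0,0],
    [5,0,0,0,0.9],
    [5,0,0,0,0.9],
    [5,0,0,0,0.9],
    [5,0,0,0,0.5],
    [5,0,0,0,0],
    [5,0,0,0,0],
    [5,0,0,0,0],
    [5,0,0,0,0],
    [5,0,0,0,0]
  ]
}}

```text
clock: 7.7
position: [0.4553, 0.1968, 0.2574]
eef_rot: [0.957, -0.289, -0.0, 0.002]
contact_force: [-0.8, -1.5, -2.9]
width: 0.0132
```

```bash
python3 -c "
from h import *
togo(.455,.2,.26,-125);snap('wrist','w2')"
```

```text
t 7.7 p [0.4553 0.1968 0.2574] yangle -123.6 tilt [-0.0014 -0.0035] w 0.0132 F [-0.77 -1.52 -2.88] T [-0.007  0.006  0.027]
units x,y,z [-0.033 -0.041 -0.044] yaw units 0.203
```

View pics/w2.png

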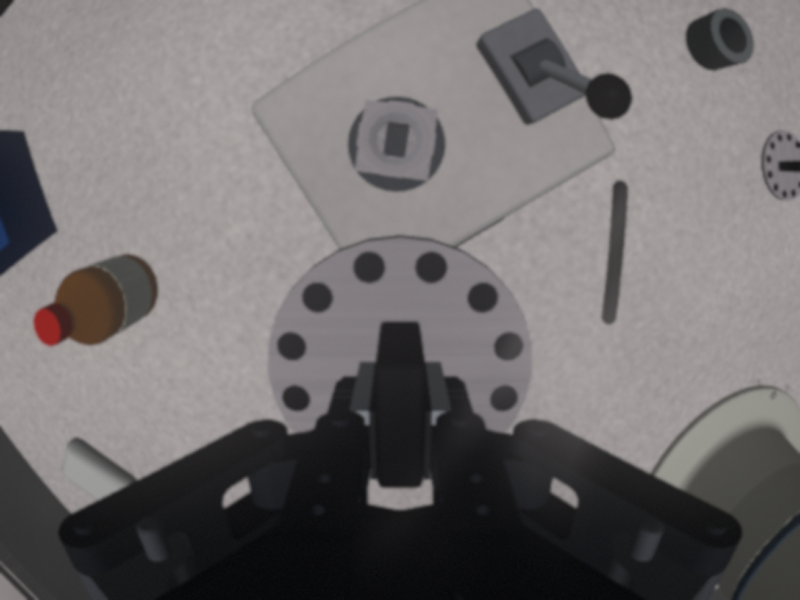

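Run:
```python
from h import *
im,m=ld('w2');K=1.5625
g=im.mean(2)
def P(u,v,z): return plane(m,u,v,z,True)
c=im[55:130,215:300,::-1];cv2.imwrite('pics/crop2.png',cv2.convertScaleAbs(cv2.resize(c,(680,600),interpolation=cv2.INTER_CUBIC),alpha=1.6,beta=-60))
u0,v0=397/K,139/K
print(np.round(g[80:100,244:266:1]).astype(int))
k=((g<85)).astype(np.uint8);n,l,s,cc=cv2.connectedComponentsWithStats(k)
i=l[int(v0),int(u0)];print(i,s[i],cc[i])
ys,xs=np.where(l==i);Q=np.array([P(x,y,.089)[:2] for x,y in zip(xs,ys)])*1000
r=cv2.minAreaRect(Q.astype(np.float32));print(r)
w,v=np.linalg.eigh(np.cov(Q.T));print('ang',np.degrees(np.arctan2(v[1,1],v[0,1])),Q.mean(0),np.sqrt(12*w))
```

```text
[[112 115 114 103  82  69  65  66  66  66  66  67  66  67  68  69  74  89
  106 114 118 120]
 [116 120 118 102  80  68  66  66  66  66  66  66  65  65  65  65  69  86
  106 116 117 120]
 [122 124 119 100  78  68  67  66  67  68  67  67  67  67  67  67  71  90
  112 120 120 120]
 [127 126 117  96  75  68  67  67  68  69  68  67  68  68  67  69  74  93
  116 124 124 122]
 [130 127 114  92  74  67  68  67  67  68  68  68  68  67  68  68  76  96
  118 127 126 123]
 [132 128 114  91  72  67  67  68  67  67  68  69  68  68  68  70  79 101
  120 128 126 123]
 [133 128 112  88  71  67  67  67  68  67  68  68  68  69  68  70  83 106
  124 129 127 125]
 [131 126 110  85  71  67  67  68  67  67  68  68  68  67  68  71  86 111
  126 130 130 128]
 [128 122 104  82  69  68  67  67  67  67  67  68  68  68  69  73  91 116
  129 131 131 129]
 [125 117  99  77  69  67  68  67  68  67  67  67  67  68  68  73  93 117
  129 131 131 129]
 [123 113  94  75  68  68  67  67  67  68  67  68  68  67  69  76  94 117
  127 128 128 127]
 [123 110  90  72  68  67  67  67  68  68  67  67  67  67  69  78  98 117
  1
[... 291 characters left out ...]
23]
 [121 105  81  68  67  67  67  68  67  67  68  67  68  68  72  90 114 125
  127 126 125 123]
 [117 100  79  68  67  67  68  67  67  68  68  68  67  68  74  93 116 126
  128 126 124 123]
 [113  98  80  69  68  68  67  68  68  67  67  68  67  68  76  97 118 125
  127 125 123 123]
 [112 102  89  79  74  72  71  71  70  69  69  69  68  70  80 101 119 125
  124 124 123 123]
 [113 108 102  95  92  91  90  86  83  80  76  74  73  76  87 105 119 123
  123 123 124 125]]
8 [246  78  15  22 264] [253.16666667  88.6969697 ]
((535.6090087890625, 145.10057067871094), (12.382672309875488, 20.61139678955078), 48.433990478515625)
ang 138.9112217608794 [535.62834487 145.10903263] [12.38339623 20.60872818]
```

View pics/crop2.png

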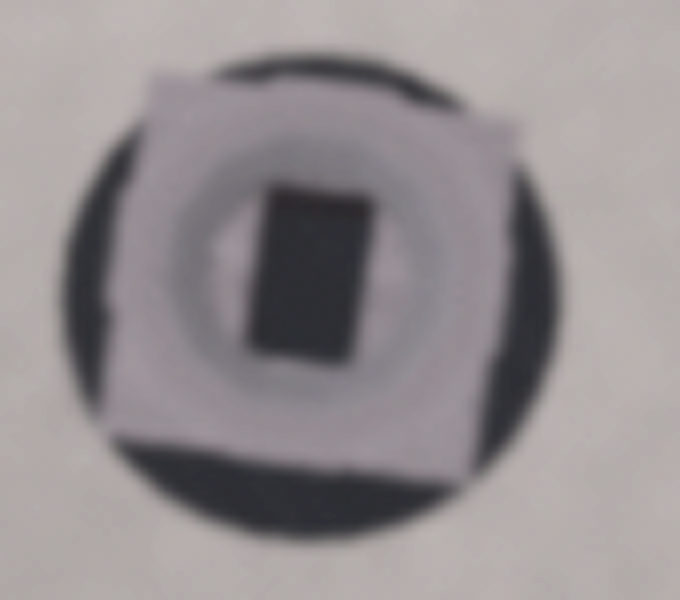

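The crop shows the flatted hole clearly, with its long side at about −41.3° in world and its centre near (535.6, 145.1) mm. Next I'll locate the held disc relative to the tool from its tube holes.

Run:
```python
from h import *
from scipy.optimize import least_squares
im,m=ld('w2');K=1.5625;s,R=st();p=s['position']
g=im.mean(2);H=[]
for u,v in [(369,267),(431,267),(317,297),(482,297),(291,346),(508,346),(296,398),(504,398)]:
    u/=K;v/=K;y,x=np.mgrid[int(v)-12:int(v)+13,int(u)-12:int(u)+13]
    k=(g[y,x]<85).astype(np.uint8);n,l,_,c=cv2.connectedComponentsWithStats(k);i=l[12,12];a=(l==i).sum()
    H.append([x[0,0]+c[i][0],y[0,0]+c[i][1],a])
H=np.array(H);print(np.round(H*[K,K,1]).tolist())
for dz in (.0275,.0305,.0335):
    Q=np.array([plane(m,h[0],h[1],p[2]-dz,True) for h in H[:6]])
    T=(Q-p)@R*1000
    f=least_squares(lambda q:np.hypot(T[:,0]-q[0],T[:,1]-q[1])-q[2],[0,0,40]);print(dz,f.x,f.fun.round(2))
    a=np.degrees(np.arctan2(T[:,1]-f.x[1],T[:,0]-f.x[0]));print(a.round(1))
```

```text
t 7.75 p [0.4553 0.1969 0.2573] yangle -123.6 tilt [-0.0014 -0.0035] w 0.0131 F [-0.63 -0.55 -2.23] T [0.034 0.022 0.014]
[[369.0, 267.0, 304.0], [430.0, 267.0, 306.0], [317.0, 297.0, 279.0], [482.0, 297.0, 280.0], [291.0, 346.0, 243.0], [508.0, 346.0, 229.0], [295.0, 398.0, 218.0], [503.0, 398.0, 213.0]]
0.0275 [ 1.60485516  0.39415422 40.12674526] [ 0.02  0.01 -0.03 -0.01  0.01  0.  ]
[-14.8  15.1 -45.   45.2 -75.   75.1]
0.0305 [ 0.2776804   0.39262202 40.91265567] [ 0.02  0.01 -0.03 -0.01  0.01  0.  ]
[-14.8  15.1 -45.   45.2 -75.   75.1]
0.0335 [-1.04949436  0.39108983 41.69856609] [ 0.02  0.01 -0.03 -0.01  0.01  0.  ]
[-14.8  15.1 -45.   45.2 -75.   75.1]
```

```bash
python3 -c "
from h import *
togo(.5356,.1456,.19,-131.3)"
```

```text
t 7.75 p [0.4553 0.1969 0.2573] yangle -123.6 tilt [-0.0014 -0.0035] w 0.0131 F [-0.63 -0.55 -2.23] T [0.034 0.022 0.014]
units x,y,z [ 1.587 -0.034  1.123] yaw units 1.12
```

{"method": "send_rows", "body": {
  "moves": [
    [5,0.4,0,0,0],
    [5,0.6,-0.02,0,0],
    [5,0.4,-0.01,0.1,0],
    [5,0.15,0,0.2,0.5],
    [5,0,0,0.3,0.5],
    [5,0,0,0.3,0.1],
    [5,0,0,0.2,0],
    [5,0,0,0,0],
    [5,0,0,0,0],
    [5,0,0,0,0]
  ]
}}

```text
clock: 9.0
position: [0.5406, 0.142, 0.1882]
eef_rot: [0.935, -0.354, 0.0, 0.002]
contact_force: [0.2, 0.3, -2.2]
width: 0.0129
```

```bash
python3 -c "
from h import *
togo(.5356,.1456,.165,-131.3)"
```

```text
t 9.0 p [0.5406 0.142  0.1882] yangle -131.41 tilt [-0.0003 -0.0034] w 0.0129 F [ 0.21  0.3  -2.19] T [0.04  0.063 0.041]
units x,y,z [-0.103  0.009  0.387] yaw units -0.017
```

{"method": "send_rows", "body": {
  "moves": [
    [5,-0.1,0.01,0,0],
    [5,0,0,0,0],
    [5,0,0,0,0],
    [5,0,0,0.1,0],
    [5,0,0,0.1,0],
    [5,0,0,0.1,0],
    [5,0,0,0,0],
    [5,0,0,0,0],
    [5,0,0,0,0],
    [5,0,0,0,0]
  ]
}}

```text
clock: 10.25
position: [0.5356, 0.1458, 0.1697]
eef_rot: [0.935, -0.353, 0.001, 0.001]
contact_force: [-0.2, 0.3, -3.0]
width: 0.0132
```

```bash
python3 -c "
from h import *
togo(.5356,.1456,.16,-131.3)"
```

```text
t 10.25 p [0.5356 0.1458 0.1697] yangle -131.39 tilt [ 0.0009 -0.0033] w 0.0132 F [-0.18  0.27 -2.97] T [ 0.04  -0.004  0.013]
units x,y,z [0.002 0.003 0.162] yaw units -0.014
```

{"method": "send_rows", "body": {
  "moves": [
    [5,0,0,0.035,0],
    [5,0,0,0.035,0],
    [5,0,0,0.035,0],
    [5,0,0,0.035,0],
    [5,0,0,0.035,0],
    [5,0,0,0.035,0],
    [5,0,0,0.035,0],
    [5,0,0,0.02,0],
    [5,0,0,0,0],
    [5,0,0,0,0]
  ]
}}

```text
clock: 11.5
position: [0.5357, 0.1458, 0.1527]
eef_rot: [0.935, -0.353, 0.001, 0.001]
contact_force: [-0.3, -0.3, -2.4]
width: 0.013
```

```bash
python3 -c "
from h import *
togo(.5356,.1456,.1335,-131.3)"
```

```text
t 11.5 p [0.5357 0.1458 0.1527] yangle -131.39 tilt [ 0.0011 -0.0032] w 0.013 F [-0.33 -0.3  -2.44] T [-0.057  0.009 -0.   ]
units x,y,z [-0.     0.004  0.32 ] yaw units -0.014
```

The stem tip is about 5 mm below the recess floor level with no force rise, so it has entered the hole. I'll carry on gently.

{"method": "send_rows", "body": {
  "moves": [
    [5,0,0,0.035,0],
    [5,0,0,0.035,0],
    [5,0,0,0.035,0],
    [5,0,0,0.035,0],
    [5,0,0,0.035,0],
    [5,0,0,0.035,0],
    [5,0,0,0.03,0],
    [5,0,0,0.02,0],
    [5,0,0,0,0],
    [5,0,0,0,0]
  ]
}}

```text
clock: 12.75
position: [0.5358, 0.1458, 0.136]
eef_rot: [0.935, -0.353, 0.001, 0.001]
contact_force: [-0.3, 0.7, -2.1]
width: 0.0129
```

```bash
python3 -c "
from h import *
togo(.5356,.1456,.1335,-131.3)"
```

```text
t 12.75 p [0.5358 0.1458 0.136 ] yangle -131.39 tilt [ 0.0012 -0.0032] w 0.0129 F [-0.25  0.72 -2.13] T [ 0.055 -0.013 -0.021]
units x,y,z [-0.001  0.004  0.042] yaw units -0.013
```

Now 1 mm rows until contact.

{"method": "send_rows", "body": {
  "moves": [
    [5,0,0,0.017,0],
    [5,0,0,0.017,0],
    [5,0,0,0.017,0],
    [5,0,0,0.01,0],
    [5,0,0,0,0],
    [5,0,0,0,0],
    [5,0,0,0,0],
    [5,0,0,0,0],
    [5,0,0,0,0],
    [5,0,0,0,0]
  ]
}}

```text
clock: 14.0
position: [0.5359, 0.1458, 0.1328]
eef_rot: [0.935, -0.353, 0.001, 0.001]
contact_force: [-0.7, -0.5, 1.3]
width: 0.0131
```

```bash
python3 -c "
from h import *
togo(.5356,.1456,.1335,-131.3)"
```

```text
t 14.0 p [0.5359 0.1458 0.1328] yangle -131.39 tilt [ 0.0018 -0.0031] w 0.0131 F [-0.69 -0.49  1.34] T [-0.099  0.272 -0.024]
units x,y,z [-0.002  0.005 -0.012] yaw units -0.013
```

{"method": "send_rows", "body": {
  "moves": [
    [40,0,0,0,0],
    [40,0,0,0,0],
    [40,0,0,0,0],
    [40,0,0,0,0],
    [40,0,0,-0.2,0],
    [40,0,0,-0.4,0],
    [40,0,0,-0.6,0],
    [40,0,0,-0.6,0],
    [40,0,0,-0.3,0],
    [40,0,0,0,0]
  ]
}}

```text
clock: 15.25
position: [0.5359, 0.1462, 0.2666]
eef_rot: [0.935, -0.353, 0.003, 0.0]
contact_force: [0.1, -0.4, 0.0]
width: 0.0402
```

```bash
python3 -c "
from h import *
st();snap('side','s2');snap('wrist','w3')
a=cv2.imread('pics/s2.png')[180:480,250:650];b=cv2.imread('pics/w3.png')
o=np.vstack([cv2.resize(a,(400,300)),cv2.resize(b,(400,300))]);cv2.imwrite('pics/c3.png',o)"
```

```text
t 15.25 p [0.5359 0.1462 0.2666] yangle -131.39 tilt [ 0.0045 -0.0027] w 0.0402 F [ 0.1  -0.35  0.01] T [-0.017  0.021  0.022]
```

View pics/c3.png

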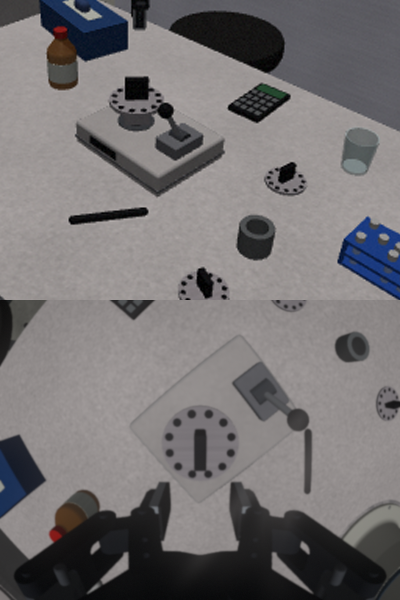

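The picture shows the carousel sitting level on the hub, and the parking stand is empty. Next is the clamp lever, pushed with shut fingers along tool x.

{"method": "send_rows", "body": {
  "moves": [
    [0,0,0,0,-0.6],
    [0,0,0,0,-0.9],
    [0,0,0,0,-0.9],
    [0,0,0,0,-0.9],
    [0,0,0,0,-0.9],
    [0,0,0,0,-0.9],
    [0,0,0,0,-0.5],
    [0,0,0,0,0],
    [0,0,0,0,0],
    [0,0,0,0,0]
  ]
}}

```text
clock: 16.6
position: [0.5304, 0.1452, 0.2543]
eef_rot: [1.0, -0.016, -0.008, 0.003]
contact_force: [0.2, 0.1, -0.5]
width: 0.0002
```

```bash
python3 -c "
from h import *
togo(.4504,.0388,.26,-92);togo(.4504,.0388,.153,-92)
im,m=ld('w3');K=1.5625;print(plane(m,297*2/K,(420-300)*2/K,.147,True), plane(m,200*2/K,(442-300)*2/K,.103,True))"
```

```text
t 16.6 p [0.5304 0.1452 0.2543] yangle -91.81 tilt [-0.0159 -0.006 ] w 0.0002 F [ 0.16  0.07 -0.53] T [-0.006  0.01   0.059]
units x,y,z [-1.277  1.815 -0.063] yaw units 0.028
t 16.6 p [0.5304 0.1452 0.2543] yangle -91.81 tilt [-0.0159 -0.006 ] w 0.0002 F [ 0.16  0.07 -0.53] T [-0.006  0.01   0.059]
units x,y,z [-1.249  1.804  1.72 ] yaw units 0.028
[0.49340497 0.03750011 0.147     ] [0.53835999 0.1429035  0.103     ]
```

{"method": "send_rows", "body": {
  "moves": [
    [0,-0.4,0.5,0,0],
    [0,-0.5,0.7,0,0],
    [0,-0.35,0.5,0,0],
    [0,0,0.1,0,0],
    [0,0,0,0,0],
    [0,0,0,0.4,0],
    [0,0,0,0.6,0],
    [0,0,0,0.4,0],
    [0,0,0,0.1,0],
    [0,0,0,0,0]
  ]
}}

```text
clock: 17.85
position: [0.4534, 0.0399, 0.1642]
eef_rot: [1.0, -0.016, -0.005, 0.003]
contact_force: [0.3, 0.6, 0.1]
width: -0.0003
```

```bash
python3 -c "
from h import *
togo(.4504,.0388,.153,-92)"
```

```text
t 17.85 p [0.4534 0.0399 0.1642] yangle -91.89 tilt [-0.0106 -0.0054] w -0.0003 F [0.25 0.57 0.05] T [-0.011 -0.043 -0.07 ]
units x,y,z [-0.047  0.019  0.187] yaw units 0.017
```

{"method": "send_rows", "body": {
  "moves": [
    [0,0,0.02,0.15,0],
    [0,0,0,0.03,0],
    [0,0.15,0,0,0],
    [0,0.18,0,0,0],
    [0,0.18,0,0,0],
    [0,0.18,0,0,0],
    [0,0.18,0,0,0],
    [0,0.18,0,0,0],
    [0,0.1,0,0,0],
    [0,0,0,0,0]
  ]
}}

```text
clock: 19.1
position: [0.5292, 0.0363, 0.154]
eef_rot: [1.0, -0.016, -0.003, 0.003]
contact_force: [-0.2, 0.2, 0.1]
width: -0.0004
```

```bash
python3 -c "
from h import *
togo(.543,.0355,.153,-92)"
```

```text
t 19.1 p [0.5292 0.0363 0.154 ] yangle -91.89 tilt [-0.0067 -0.0055] w -0.0004 F [-0.17  0.22  0.12] T [ 0.023  0.018 -0.002]
units x,y,z [0.23  0.005 0.016] yaw units 0.016
```

{"method": "send_rows", "body": {
  "moves": [
    [0,0.06,0,0,0],
    [0,0.06,0,0,0],
    [0,0.05,0,0,0],
    [0,0.03,0,0,0],
    [0,0.02,0,0,0],
    [0,0,0,0,0],
    [0,0,0,0,0],
    [0,0,0,0,0],
    [0,0,0,0,0],
    [0,0,0,0,0]
  ]
}}

```text
clock: 20.35
position: [0.5424, 0.0359, 0.154]
eef_rot: [1.0, -0.016, -0.004, 0.003]
contact_force: [-0.8, -0.0, 0.5]
width: 0.0002
```

```bash
python3 -c "
from h import *
st();snap('side','s3');snap('wrist','w4')
a=cv2.imread('pics/s3.png')[180:480,250:650];b=cv2.imread('pics/w4.png')
o=np.vstack([cv2.resize(a,(400,300)),cv2.resize(b,(400,300))]);cv2.imwrite('pics/c4.png',o)"
```

```text
t 20.35 p [0.5424 0.0359 0.154 ] yangle -91.88 tilt [-0.0075 -0.0055] w 0.0002 F [-0.82 -0.04  0.55] T [-0.004  0.094  0.02 ]
```

View pics/c4.png

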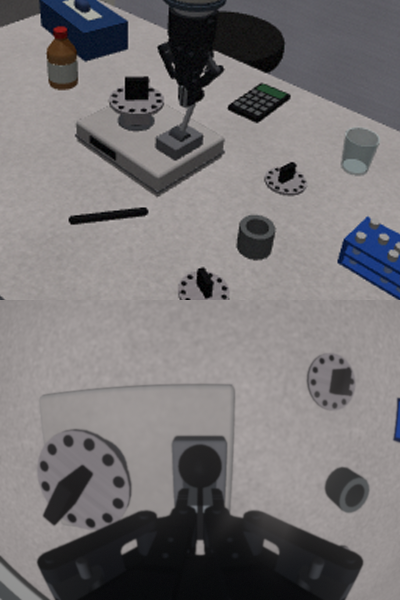

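The lever is past upright and moving ahead of the fingers, with the knob at (400,334) in the full wrist picture. I'll push on gently to feel the stop.

{"method": "send_rows", "body": {
  "moves": [
    [0,0.03,0,0,0],
    [0,0.03,0,0,0],
    [0,0.02,0,0,0],
    [0,0.02,0,0,0],
    [0,0,0,0,0],
    [0,0,0,0,0],
    [0,0,0,0,0],
    [0,0,0,0,0],
    [0,0,0,0,0],
    [0,0,0,0,0]
  ]
}}

```text
clock: 21.7
position: [0.5457, 0.0358, 0.1534]
eef_rot: [1.0, -0.016, -0.007, 0.003]
contact_force: [-1.9, -0.6, 0.7]
width: 0.0002
```

```bash
python3 -c "
from h import *
st()
im,m=ld('w4');K=1.5625;print(plane(m,400/K,334/K,.149,True))"
```

```text
t 21.7 p [0.5457 0.0358 0.1534] yangle -91.88 tilt [-0.0144 -0.0053] w 0.0002 F [-1.88 -0.62  0.74] T [ 0.008  0.419 -0.04 ]
[0.56622973 0.03392245 0.149     ]
```

{"method": "send_rows", "body": {
  "moves": [
    [0,-0.2,0,0,0],
    [0,-0.2,0,0,0],
    [0,0,0,-0.4,0],
    [0,0,0,-0.7,0],
    [0,0,0,-0.7,0],
    [0,0,0,-0.5,0],
    [0,-0.3,0,0,0],
    [0,0,0,0,0],
    [0,0,0,0,0],
    [0,0,0,0,0]
  ]
}}

```text
clock: 22.95
position: [0.4998, 0.0382, 0.2958]
eef_rot: [1.0, -0.016, -0.007, 0.003]
contact_force: [0.0, -0.9, 0.5]
width: -0.0002
```

```bash
python3 -c "
from h import *
s,R=st();snap('wrist','w5');snap('side','s5')
a=cv2.imread('pics/s5.png')[240:390,300:500]
o=np.vstack([cv2.resize(a,(400,300)),cv2.resize(cv2.imread('pics/w5.png'),(400,300))]);cv2.imwrite('pics/c5.png',o)"
```

```text
t 22.95 p [0.4998 0.0382 0.2958] yangle -91.87 tilt [-0.0136 -0.0053] w -0.0002 F [ 0.04 -0.9   0.48] T [0.025 0.013 0.002]
```

View pics/c5.png

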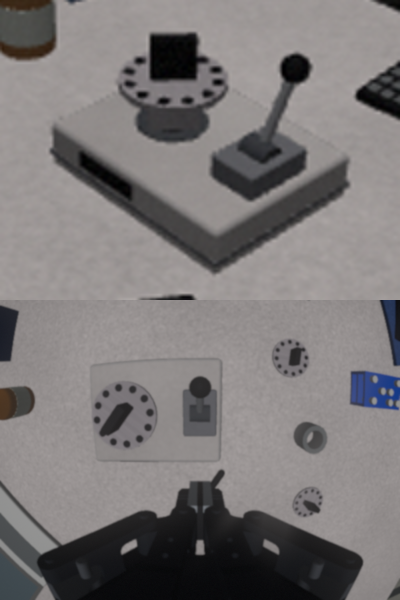

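```bash
python3 -c "
from h import *
K=1.5625;_,mw=ld('w5');_,md=ld('s5')
def tri(pw,ps):
    o1,d1=ray(mw,pw[0]/K,pw[1]/K,True);o2,d2=ray(md,ps[0]/K,ps[1]/K)
    a=np.linalg.lstsq(np.c_[d1,-d2],o2-o1,rcond=None)[0];p,q=o1+a[0]*d1,o2+a[1]*d2
    return ((p+q)/2).round(4),np.linalg.norm(p-q).round(4)
k,e=tri((400,176),(448,274));print('knob',k,e,'clamp',.5+np.arctan2((k[0]-.5323),(k[2]-.077)))
print('disc',tri((248,228),(386.5,281)))
for z in (.103,.127):print('predict side px of disc top centre at z',z,proj(md,np.array([.5357,.1455,z]))*K)"
```

```text
knob [0.5695 0.0329 0.149 ] 0.0023 clamp 0.9768918676655354
disc (array([0.5375, 0.1446, 0.0973]), np.float64(0.0012))
predict side px of disc top centre at z 0.103 [385.80451487 278.61111083]
predict side px of disc top centre at z 0.127 [386.02832401 267.19511217]
```

```bash
python3 -c "
from rig import manip
print(manip.finish_job());s=manip.observe();print(s['clock'],s['contact_force'])"
```

```text
the job is handed in; nothing more can be done
None
the job is handed in; nothing more can be done
```

The carousel is fitted on the drive unit with the clamp lever over, and I handed the job in at about 23 s of the 64 s allowed. The hand-in reports no verdict, so this rests on my own checks.

- **What I did:** I gripped the largest carousel by its bar on the stand. I read the hub's hole from above as lying about −41° from world x, turned the stem to match, and lowered it in 1–2 mm steps. Then I released it, pushed the lever over with shut fingers and backed clear.
- **Force:** the contact change was only about 4 N when the disc came home.
- **Carousel seated:** in the last side picture the disc looks level. Its centre sits within about 3 pixels of the predicted fully-home position, against about 14 pixels for the unmatched one.
- **Clamp lever:** triangulated at about 0.98 rad, above the 0.85 needed.
- **Robot and surroundings:** the robot was clear, with a wrist reading of about 1 N, which is noise. The rack and bottle were not touched; I did not re-measure their positions.
- **A disagreement:** triangulating the disc from hand-picked pixels put its top at 97 mm where 103 mm is expected, and its centre about 2 mm off. I put that down to pixel picking and the 2 mm calibration, because the contact height during the fitting agreed with home.

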